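# Find the socket that fits the display mount's nut and hold it seated

### The arm

A 6-joint arm with a two-finger parallel gripper is mounted at the origin on the work surface. World frame = base frame: x ahead of the robot, y to its left, z up, the work surface at z = 0. Lengths are in m, angles in rad, forces in N, time in s.
With the tool pointing down it reaches from about 0.3 to 0.95 m from the base axis. Payload 3.1 kg.
Tool frame: the origin (TCP) lies at the very end of the fingers, on their centre line; the grasp point (between the pads) lies 19 mm behind it; z points along the fingers, y is the line along which they close (so a half turn about z gives the same grasp; the last joint's range is limited). The gripper opens to 85 mm and grips with 20 to 120 N. Pads are 22 mm wide; open, the fingers measure 114 mm over their backs; the gripper's body (76 mm by 85 mm) begins 54 mm behind the grasp point. The pads swing forward as they close: fully open they stand 13 mm farther back than shut.
Start: joints at [-0.07, 0.308, 1.634, -0, 1.2, -0.07], TCP at [0.625, -0, 0.231] pointing down, gripper open.
Joint ranges: [-3.06, 3.06], [-0.79, 1.96], [0.05, 2.63], [-1.19, 4.34], [0.05, 2.64], [-2.94, 2.94]. Speed limits (rad/s): [2.79, 2.79, 3.14, 3.14, 3.14, 3.14].

### API

Orientations are given as a 3x3 rotation matrix whose columns are the frame's x, y, z axes.
In Python, from bench import * gives the robot as it stands. The module is installed in compiled form; this text tells all that it offers.
- The arm moves only by the shell command python3 -m inch 'ROWS'. ROWS is a JSON object of lists of equal length, an entry for each row: "fingers": the finger opening in m, from 0 to 0.0854; "xyz": the shift along the tool's x, y, z in m, a list of three; "delta_rot": the turn, a rotation vector about the tool's x, y, z in rad, a list of three. In form: {"fingers": [fingers, ...], "xyz": [[x, y, z], ...], "delta_rot": [[rx, ry, rz], ...]}. A call has 1 to 5 rows; each row is the pose to reach, as a shift and turn from the pose commanded when the call began, along the tool's axes at that moment; what a row does not reach only later rows make up. A row lasts 1/12 s, in which the tool goes at most 41.7 mm and 7.16 degrees, less where a joint would pass 70% of its speed; a pose out of reach is approached as far as the arm can. A call with a gripper value outside its range is refused whole. The fingers move at their own pace and stop on an object; the grip force is fixed at half the most. Time passes only in rows, so rows that repeat a pose let the fingers close. It gives the time, the measured TCP pose, the force, the opening and the grip force at its end, in the units of the state.
- read_state(): the state, without advancing time (a new reading comes with each control period).
- capture(name): name is "scene" or "side" or "wrist"; returns a dict with "image" (384x512x3 uint8, blue, green, red), "range_z" (384x512 float32, m along the optical axis (not along the pixel's ray), 0 where there is no reading), "intrinsics" (3x3 intrinsics, pixels), "dist_coeffs" ([k1, k2, p1, p2, k3] as OpenCV has them; the pictures are not rectified), "R" (3x3) and "t" (3): a world point X has camera coordinates R X + t; the wrist camera has in their place "mount" (4x4, takes a point from camera to tool coordinates, whose origin is the TCP and whose axes are the flange's). Camera axes: x right, y down, z forward; pixel columns grow to the right and rows downward; lengths in m; the calibration is good to about 2 mm. A picture is of the moment at which its call begins: read the wrist's pose just before it.
- sign_off(): hands the job in; it is judged then, once.
The state is a dict: "time_s": time; "joint_pos": joint angles; "qd": joint speeds; "tau": joint torques, N m; "ee_pos": TCP position; "eef_rot": TCP orientation; "force": force on the tool from outside, world axes, zero at the start; "moment": the same for the moment, N m; "opening": finger opening in m; "grasp_force": force on a finger pad.
Only numpy, scipy, OpenCV 4.12 (cv2) and the standard library are available. Lean on these libraries where they do the work, as an engineer would, in place of code of your own. Each camera call takes 0.05 s, during which the arm holds its last target. There are 200 camera calls.

### The job

First press the jig's black locking plug fully down so that the display mount on the jig is locked. Then find the socket from the tray that fits the hex nut of the mount on the jig (try them from the smallest up: a smaller one will not go on, a larger one only hangs loose around the nut), standing any socket that does not fit upright back in the tray and leaving the jar, the spanner and the bowl beside them where they are. Finish with the fitting socket pushed fully down over the nut and still held in the gripper: do not let go of it.

Things in the scene. Friction and masses are not known exactly. Their poses are not given: they have to be found in the camera images.
- jig_seat (a point): where the mount to be worked on stands (which of the three changes), on the top face of the jig: a fixed aluminium plate 110 x 200 mm, 12 mm thick, with the mount at one end and a post with the locking plug at the other, 102 mm apart. x along the plate's short side, y from the mount to the plug
- plug_top (a point): centre of the top of the jig's locking plug: a flat black head 26 mm across, 6 mm thick, on a steel pin on a grey post 40 x 36 mm; this top is 60 mm above the table when the plug is up, 50 mm when home (its underside then 2 mm above the post)
- plug (a joint): how far the plug is pressed down, m: 0 up, 0.010 fully home against its stop; starts 0 to 0.003. Stiff (about 6 N to move, more when pushed fast); stays where it is left
- tray_in (a point): centre of the inner floor of the fixed wooden socket tray, 100 x 260 mm outside, walls 5 mm thick; rim 16 mm, inner floor 5 mm above the table. y along its long side. The three sockets stand in it in a row along y, about 78 mm apart, in any order
- socket_small: steel socket, 72 mm tall, opening down, for a nut 18 mm across flats: drum 32 mm across, 30 mm tall, on it a 22 mm square shank from 30 to 72 mm to grip (0.1 to 0.4 kg). Hex opening 20.4 mm across flats, 26 mm deep, flared 1.5 mm over its lowest 3 mm. Origin: centre of the rim (lowest face), z up. y passes through flats of hexagon and shank, x through hexagon corners and shank flats
- socket_medium: steel socket, 72 mm tall, opening down, for a nut 24 mm across flats: drum 38 mm across, 30 mm tall, on it a 22 mm square shank from 30 to 72 mm to grip (0.1 to 0.4 kg). Hex opening 26.4 mm across flats, 26 mm deep, flared 1.5 mm over its lowest 3 mm. Origin: centre of the rim (lowest face), z up. y passes through flats of hexagon and shank, x through hexagon corners and shank flats
- socket_large: steel socket, 72 mm tall, opening down, for a nut 30 mm across flats: drum 45 mm across, 30 mm tall, on it a 22 mm square shank from 30 to 72 mm to grip (0.1 to 0.4 kg). Hex opening 32.4 mm across flats, 26 mm deep, flared 1.5 mm over its lowest 3 mm. Origin: centre of the rim (lowest face), z up. y passes through flats of hexagon and shank, x through hexagon corners and shank flats
- mount_p: one of 3 fixed mounts: grey disc 66 mm across, 10 mm thick; washer 44 mm across, 2 mm thick; steel hex nut 16 mm tall; stud 10 mm thick, 5 mm above the nut. The nuts are 18, 24 and 30 mm across flats: which mount has which is not told. Origin: under the disc's centre; washer top (a seated socket's rim rests there) at 12 mm, nut top at 28 mm. y through flats of the nut, x through corners
- mount_q: as mount_p
- mount_r: as mount_p
- jar: bystander: closed amber glass jar with black lid, 48 mm across, 75 mm tall; origin under its centre
- spanner: bystander: small steel open-ended spanner lying flat, 140 mm long; origin under its middle
- bowl: bystander: terracotta bowl 80 mm across, 40 mm tall; origin under its centre
Things that resemble listed ones, but are neither listed nor needed, are in the scene too. What is shaped like the socket_small but yellow is not meant.

How it is judged:
On the way, in this order (a step that is already met when the one before it is completed fails the run):
1. the locking plug is pressed fully down (value of joint plug above 0.0085 m), for 0.2 s.
2. the socket that fits is held fully down over the nut of the mount on the jig (((horizontal distance between mount_r and jig_seat below 0.02 m and horizontal distance between socket_small and mount_r below 0.004 m and z of socket_small in the frame of mount_r below 0.0145 m and angle between socket_small's own z axis and vertical below 0.08 rad and contact force between the fingers and socket_small above 1.5 N) or (horizontal distance between mount_p and jig_seat below 0.02 m and horizontal distance between socket_medium and mount_p below 0.004 m and z of socket_medium in the frame of mount_p below 0.0145 m and angle between socket_medium's own z axis and vertical below 0.08 rad and contact force between the fingers and socket_medium above 1.5 N) or (horizontal distance between mount_q and jig_seat below 0.02 m and horizontal distance between socket_large and mount_q below 0.004 m and z of socket_large in the frame of mount_q below 0.0145 m and angle between socket_large's own z axis and vertical below 0.08 rad and contact force between the fingers and socket_large above 1.5 N))), for 0.2 s.
At the end, for the whole second after the job is handed in: Plug down over 8.5 of 10 mm; the socket made for the nut on the jig is over it, within 4 mm of its axis and 0.08 rad of upright, rim at most 2.5 mm above the washer, still, gripped with over 1.5 N; the other two stand upright (0.1 rad) on the tray floor (within 4 mm) (value of joint plug above 0.0085 m and ((horizontal distance between mount_r and jig_seat below 0.02 m and horizontal distance between socket_small and mount_r below 0.004 m and z of socket_small in the frame of mount_r below 0.0145 m and angle between socket_small's own z axis and vertical below 0.08 rad and contact force between the fingers and socket_small above 1.5 N and x of socket_medium in the frame of tray_in between -0.045 and 0.045 m and y of socket_medium in the frame of tray_in between -0.125 and 0.125 m and z of each of socket_medium, socket_large in the frame of tray_in below 0.004 m and angle between each of socket_medium, socket_large's own z axis and vertical below 0.1 rad and x of socket_large in the frame of tray_in between -0.045 and 0.045 m and y of socket_large in the frame of tray_in between -0.125 and 0.125 m and linear speed of socket_small below 0.02 m/s) or (horizontal distance between mount_p and jig_seat below 0.02 m and horizontal distance between socket_medium and mount_p below 0.004 m and z of socket_medium in the frame of mount_p below 0.0145 m and angle between socket_medium's own z axis and vertical below 0.08 rad and contact force between the fingers and socket_medium above 1.5 N and x of socket_small in the frame of tray_in between -0.045 and 0.045 m and y of socket_small in the frame of tray_in between -0.125 and 0.125 m and z of each of socket_small, socket_large in the frame of tray_in below 0.004 m and angle between each of socket_small, socket_large's own z axis and vertical below 0.1 rad and x of socket_large in the frame of tray_in between -0.045 and 0.045 m and y of socket_large in the frame of tray_in between -0.125 and 0.125 m and linear speed of socket_medium below 0.02 m/s) or (horizontal distance between mount_q and jig_seat below 0.02 m and horizontal distance between socket_large and mount_q below 0.004 m and z of socket_large in the frame of mount_q below 0.0145 m and angle between socket_large's own z axis and vertical below 0.08 rad and contact force between the fingers and socket_large above 1.5 N and x of socket_small in the frame of tray_in between -0.045 and 0.045 m and y of socket_small in the frame of tray_in between -0.125 and 0.125 m and z of each of socket_small, socket_medium in the frame of tray_in below 0.004 m and angle between each of socket_small, socket_medium's own z axis and vertical below 0.1 rad and x of socket_medium in the frame of tray_in between -0.045 and 0.045 m and y of socket_medium in the frame of tray_in between -0.125 and 0.125 m and linear speed of socket_large below 0.02 m/s))); the arm keeps its last pose, push and grip.
It fails at once if a bystander (jar, spanner, bowl) is moved more than 30 mm (distance of any of jar, spanner, bowl from where it was at the start of the episode above 0.03 m).
It also fails if it takes over 72 s, if anything falls off the work surface, if the arm or the gripper's body presses on something with over 40 N, if the wrist force passes 120 N, or if a joint passes its speed limit or range.

## Working session

There is one attempt and no reset: what is moved stays moved. The work goes in short steps, Python scripts to look and compute and a shell command to move; the robot and the scene stay as the last step left them, time stands still between calls to the robot, and variables do not carry over. Pictures are saved under pics/ and viewed, at most 10 in all, crops included, and the job is handed in when it is done.

```bash
mkdir -p pics; cat > h.py <<'E'
from bench import *
import numpy as np, cv2
def pts(c):
    """world points for every pixel from range image"""
    h,w=c["range_z"].shape
    u,v=np.meshgrid(np.arange(w),np.arange(h))
    n=cv2.undistortPoints(np.stack([u,v],-1).reshape(-1,1,2).astype(np.float64),c["intrinsics"],np.array(c["dist_coeffs"])).reshape(h,w,2)
    z=c["range_z"]
    P=np.dstack([n[...,0]*z,n[...,1]*z,z])
    R,t=ext(c)
    return (P-t)@R
def ext(c):
    if "R" in c: return np.array(c["R"]),np.array(c["t"])
    M=np.array(c["mount"]); s=c["state"]
    Rw=np.array(s["eef_rot"])@M[:3,:3]; o=np.array(s["eef_rot"])@M[:3,3]+np.array(s["ee_pos"])
    return Rw.T,-Rw.T@o
def ray(c,uv,z):
    uv=np.array(uv,float).reshape(-1,1,2)
    n=cv2.undistortPoints(uv,c["intrinsics"],np.array(c["dist_coeffs"])).reshape(-1,2)
    R,t=ext(c); d=np.c_[n,np.ones(len(n))]@R; o=-R.T@t
    return o+d*((z-o[2])/d[:,2])[:,None]
def cap(n):
    s=read_state(); c=capture(n); c["state"]=s; return c
E
python3 - <<'E'
from h import *
import pickle
for n in("scene","side","wrist"):
    c=cap(n); cv2.imwrite(f"pics/{n}0.png",c["image"]); pickle.dump(c,open(n+"0.pkl","wb"))
    R,t=ext(c); print(n,-R.T@t,R[2])
s=read_state();print(s)
a=[cv2.imread(f"pics/{n}0.png") for n in("scene","side")]
E
```

```text
scene [1.23014762 0.35178981 0.93025036] [-0.59957442 -0.31443882 -0.7359611 ]
side [0.0630056  0.65486689 0.74317858] [ 0.46589149 -0.61265469 -0.63843508]
wrist [0.62550404 0.07319725 0.37329104] [-0.00227636 -0.28558007 -0.95835215]
{'time_s': 0.15, 'joint_pos': array([-6.97058278e-02,  3.08855919e-01,  1.63488277e+00,  9.89329331e-06,
        1.19971229e+00, -6.96988789e-02]), 'qd': array([-0.00209751, -0.0026439 , -0.00464101,  0.00100872,  0.00027486,
        0.00012931]), 'tau': array([-7.71605373e-04, -4.15801048e+01, -2.77146006e+01, -1.83032253e-04,
        6.02632252e-03, -2.39092765e-05]), 'ee_pos': array([6.24352540e-01, 1.71921231e-05, 2.30284609e-01]), 'eef_rot': array([[ 1.06734730e-05,  9.99998283e-01, -1.85316624e-03],
       [ 9.99999990e-01, -1.04165892e-05,  1.38628462e-04],
       [ 1.38608920e-04, -1.85316771e-03, -9.99998273e-01]]), 'force': array([-1.10813786,  0.02739283,  0.45139991]), 'moment': array([0.01610173, 0.02088647, 0.07361928]), 'grasp_force': 0.0, 'opening': 0.08577904505205877}
```

View pics/scene0.png

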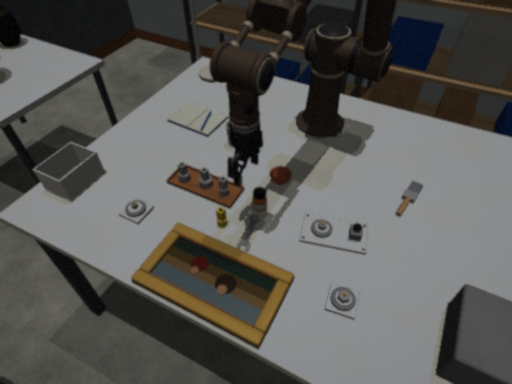

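View pics/side0.png

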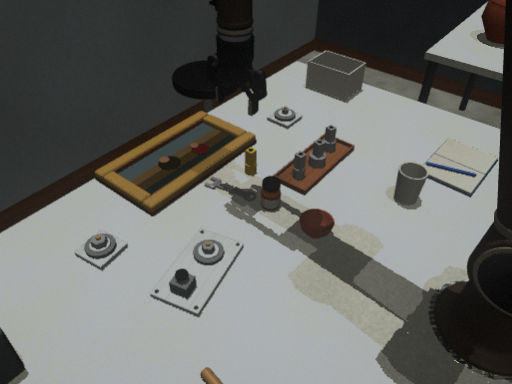

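The scene view shows the jig at (335,232), with its mount at (321,228) and black plug at (356,231). The tray is at (205,185), with sockets at (183,172), (205,178) and (223,186). The yellow lookalike at (221,216) is not meant. The other two mounts, at (136,208) and (343,298), stand off the jig. In the side view the plug is at (182,280), the jig mount at (208,250), and the sockets at (299,165), (318,153) and (331,138).

```bash
python3 - <<'E'
from h import *
import pickle
C={n:pickle.load(open(n+"0.pkl","rb")) for n in("scene","side")}
Q={n:pts(C[n]) for n in C}
def cl(n,uv,r,zl,zh):
    u,v=uv; P=Q[n][v-r:v+r,u-r:u+r].reshape(-1,3); P=P[(P[:,2]>zl)&(P[:,2]<zh)]
    return len(P),P.mean(0).round(4),np.ptp(P,axis=0).round(3),np.percentile(P[:,2],95).round(4)
print("plug",cl("scene",(356,228),12,.045,.08),cl("side",(182,277),14,.045,.08))
print("mount",cl("scene",(321,228),14,.03,.06),cl("side",(208,250),16,.03,.06))
for a,b in (((183,170),(331,134)),((205,176),(318,150)),((223,184),(299,162))):
    print("sock top",cl("scene",a,9,.068,.095),cl("side",b,11,.068,.095)); print("  drum",cl("scene",a,12,.025,.036),cl("side",b,14,.025,.036))
for n,uv in(("scene",(205,185)),("side",(317,163))):
    im=cv2.cvtColor(C[n]["image"],cv2.COLOR_BGR2HSV); P=Q[n]
    m=((im[...,0]<15)|(im[...,0]>170))&(im[...,1]>110)&(P[...,2]>.0)&(P[...,2]<.03)
    k,l,st,ce=cv2.connectedComponentsWithStats(cv2.morphologyEx(m.astype(np.uint8),cv2.MORPH_CLOSE,np.ones((5,5))))
    i=min(range(1,k),key=lambda i:np.hypot(*(ce[i]-uv)) if st[i,4]>150 else 1e9)
    X=P[(l==i)]; print(n,"tray",ce[i],st[i]); X=X[(X[:,2]<.03)]
    print(cv2.minAreaRect(X[:,:2].astype(np.float32)*1000))
    # jig: pixels z 8..16mm
    g=(np.abs(P[...,2]-.012)<.005)&(np.linalg.norm(P[...,:2]-np.array(cl(n,(356,228) if n=="scene" else (182,277),12,.045,.08)[1][:2]),axis=-1)<.17)
    print("jig",g.sum(),cv2.minAreaRect(P[g][:,:2].astype(np.float32)*1000))
for n,uv in (("jar",(259,194)),("bowl",(281,174)),("yellow",(221,214)),("spanner",(247,232)),("mA",(136,206)),("mB",(343,296))):
    print(n,cl("scene",uv,10,.006,.1))
E
```

```text
plug (55, array([0.5092, 0.3058, 0.0565]), array([0.024, 0.024, 0.014]), np.float64(0.0599)) (144, array([0.504 , 0.3081, 0.0583]), array([0.032, 0.031, 0.018]), np.float64(0.0616))
mount (62, array([0.5332, 0.2077, 0.039 ]), array([0.027, 0.027, 0.017]), np.float64(0.0461)) (119, array([0.5265, 0.2108, 0.04  ]), array([0.025, 0.025, 0.016]), np.float64(0.0457))
sock top (44, array([ 0.5408, -0.303 ,  0.0755]), array([0.023, 0.026, 0.013]), np.float64(0.0793)) (88, array([ 0.5332, -0.283 ,  0.0761]), array([0.038, 0.103, 0.013]), np.float64(0.0798))
  drum (45, array([ 0.5464, -0.298 ,  0.0316]), array([0.036, 0.037, 0.01 ]), np.float64(0.0355)) (56, array([ 0.5307, -0.2944,  0.0323]), array([0.038, 0.034, 0.01 ]), np.float64(0.0359))
sock top (45, array([ 0.5287, -0.2211,  0.076 ]), array([0.024, 0.026, 0.013]), np.float64(0.0802)) (71, array([ 0.5247, -0.2186,  0.0754]), array([0.025, 0.025, 0.012]), np.float64(0.0794))
  drum (57, array([ 0.5346, -0.2145,  0.032 ]), array([0.045, 0.04 , 0.011]), np.float64(0.0358)) (128, array([ 0.524 , -0.2336,  0.0321]), array([0.052, 0.101, 0.0
[... 836 characters left out ...]
.4217758178711)
jig 2939 ((520.1040649414062, 246.104248046875), (111.40386962890625, 201.247314453125), 13.569941520690918)
jar (228, array([ 0.5346, -0.0084,  0.063 ]), array([0.048, 0.074, 0.073]), np.float64(0.0769))
bowl (300, array([ 0.3808, -0.0044,  0.0257]), array([0.08 , 0.076, 0.038]), np.float64(0.0408))
yellow (181, array([ 0.6449, -0.083 ,  0.0457]), array([0.086, 0.051, 0.07 ]), np.float64(0.0737))
spanner (100, array([0.6438, 0.0086, 0.0084]), array([0.09 , 0.027, 0.007]), np.float64(0.0108))
mA (312, array([ 0.7336, -0.357 ,  0.0226]), array([0.076, 0.083, 0.041]), np.float64(0.0402))
mB (379, array([0.7241, 0.3369, 0.0266]), array([0.071, 0.063, 0.04 ]), np.float64(0.0415))
```

Mount to plug gives a jig yaw of about 13°. I'm moving over the jig for a wrist view, closing the fingers on the way.

```bash
python3 -m inch '{"fingers":[0,0,0,0,0],"xyz":[[0.035,-0.015,0],[0.07,-0.03,0],[0.105,-0.045,0],[0.14,-0.06,0],[0.17,-0.075,0]],"delta_rot":[[0,0,0],[0,0,0],[0,0,0],[0,0,0],[0,0,0]]}'
python3 -m inch '{"fingers":[0,0,0,0],"xyz":[[0.035,-0.01,0],[0.065,-0.02,0],[0.065,-0.02,0],[0.065,-0.02,0]],"delta_rot":[[0,0,0],[0,0,0],[0,0,0],[0,0,0]]}'
python3 - <<'E'
from h import *
import pickle
c=cap("wrist"); pickle.dump(c,open("w1.pkl","wb")); cv2.imwrite("pics/w1.png",c["image"]); print(read_state()["qd"].round(3))
E
```

```text
time_s: 0.57
ee_pos: [0.5488, 0.1718, 0.2309]
eef_rot: [[0.0, 1.0, -0.001], [1.0, -0.0, 0.0], [0.0, -0.001, -1.0]]
force: [0.8, -0.0, -0.2]
opening: 0.0257
grasp_force: 0.0
time_s: 0.9
ee_pos: [0.5291, 0.2364, 0.2309]
eef_rot: [[-0.004, 1.0, -0.001], [1.0, 0.004, -0.001], [-0.001, -0.001, -1.0]]
force: [0.4, -0.7, 0.3]
opening: 0.0001
grasp_force: 0.0
[-0.034  0.002 -0.001 -0.003 -0.002  0.001]
```

View pics/w1.png

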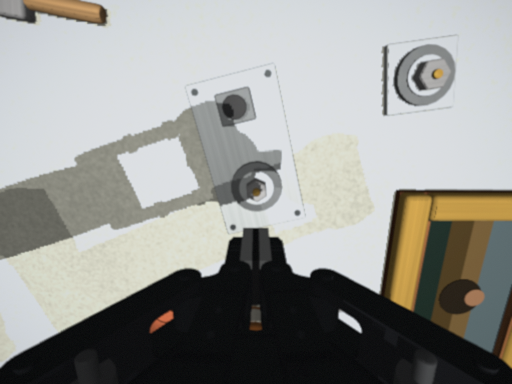

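The wrist view shows the plug's black head at (235,104) and the jig nut at (257,188). The nut looks small.

```bash
cat > m.py <<'E'
from h import *
import pickle,sys
def nut(c,uv,r=28,zl=.036,zh=.0445,save=None):
    P=pts(c); u,v=uv; S=np.zeros(P.shape[:2],bool); S[v-r:v+r,u-r:u+r]=1
    m=S&(P[...,2]>zl)&(P[...,2]<zh)
    X=P[m]; print("n",len(X),"med",np.median(X,0).round(4),"rect",cv2.minAreaRect((X[:,:2]*1000).astype(np.float32)))
    h=cv2.convexHull((X[:,:2]*1000).astype(np.float32)); a=np.radians(np.arange(0,60,3))
    for t in (0,): 
        best=[]
        for d in np.arange(0,60,2):
            ws=[np.ptp(h.reshape(-1,2)@[np.cos(np.radians(d+k)),np.sin(np.radians(d+k))]) for k in(0,60,120)]
            best.append((np.mean(ws).round(1),d))
        print("min/max mean width (mm, normal deg)",min(best),max(best))
    return X
E
python3 - <<'E'
from m import *
c=pickle.load(open("w1.pkl","rb")); P=pts(c)
R,t=ext(c); print("cam",(-R.T@t).round(3))
X=nut(c,(257,188)); X=nut(c,(257,188),zl=.0445,zh=.06)
Y=P[80:130,210:262].reshape(-1,3); Y=Y[(Y[:,2]>.05)&(Y[:,2]<.07)]
print("plug",len(Y),np.median(Y,0),cv2.minEnclosingCircle((Y[:,:2]*1000).astype(np.float32)))
J=P[60:240,180:315].reshape(-1,3); J=J[abs(J[:,2]-.012)<.004]; print("jig",cv2.minAreaRect((J[:,:2]*1000).astype(np.float32)))
# washer/disc
D=P[150:225,220:295].reshape(-1,3); D=D[(D[:,2]>.018)&(D[:,2]<.028)]; print("disc",np.median(D[:,2]),cv2.minEnclosingCircle((D[:,:2]*1000).astype(np.float32)))
im=c["image"]; cv2.imwrite("pics/w1c.png",cv2.resize(im[60:240,150:330],(720,720)[:2] if 0 else (600,600),interpolation=cv2.INTER_CUBIC))
E
```

```text
cam [0.53  0.31  0.374]
n 285 med [0.5308 0.2104 0.0406] rect ((530.7713623046875, 208.79429626464844), (23.918386459350586, 26.84977912902832), 67.21178436279297)
min/max mean width (mm, normal deg) (np.float64(24.0), np.int64(6)) (np.float64(27.1), np.int64(38))
n 46 med [0.5308 0.2087 0.0456] rect ((531.0940551757812, 208.80809020996094), (8.638143539428711, 7.785772323608398), 47.2579345703125)
min/max mean width (mm, normal deg) (np.float64(8.5), np.int64(0)) (np.float64(8.8), np.int64(48))
plug 471 [0.50700926 0.30740218 0.05961426] ((506.7357177734375, 307.5958251953125), 12.851493835449219)
jig ((521.4539794921875, 247.3364715576172), (110.0677490234375, 199.61209106445312), 13.706591606140137)
disc 0.02309058614266917 ((530.913330078125, 208.66488647460938), 32.933292388916016)
```

View pics/w1c.png

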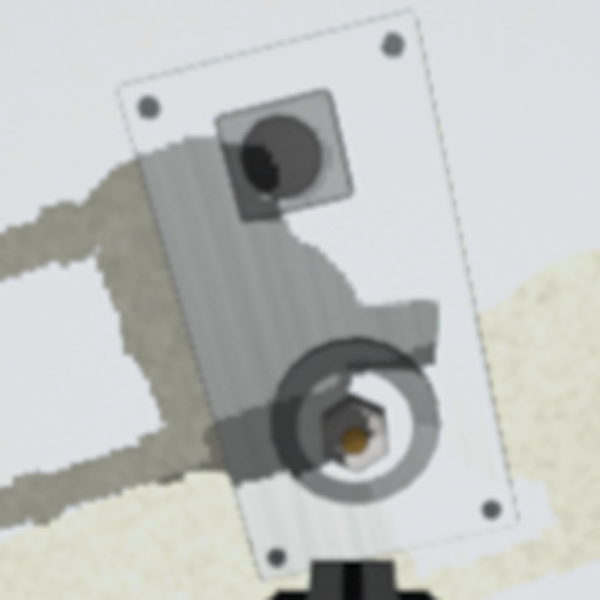

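The plug is at (0.507, 0.3075) with its top at 0.0596. The nut is at (0.531, 0.2088), about 24 mm across flats, with flat normals near 6° from world x. Pressing the plug first.

```bash
python3 -m inch '{"fingers":[0,0,0,0,0],"xyz":[[0.035,-0.011,0.0],[0.071,-0.022,0.02],[0.071,-0.022,0.06],[0.071,-0.022,0.1],[0.071,-0.022,0.14]],"delta_rot":[[0,0,0],[0,0,0],[0,0,0],[0,0,0],[0,0,0]]}'
python3 -m inch '{"fingers":[0,0,0,0,0],"xyz":[[0,0,0.02],[0,0,0.027],[0,0,0.03],[0,0,0.032],[0,0,0.034]],"delta_rot":[[0,0,0],[0,0,0],[0,0,0],[0,0,0],[0,0,0]]}'
```

```text
time_s: 1.37
ee_pos: [0.5091, 0.3054, 0.0905]
eef_rot: [[0.0, 1.0, 0.002], [1.0, -0.0, 0.0], [0.0, 0.002, -1.0]]
force: [0.8, -0.5, -0.8]
opening: 0.0002
grasp_force: 0.0
time_s: 1.78
ee_pos: [0.5104, 0.3064, 0.0593]
eef_rot: [[0.001, 1.0, 0.004], [1.0, -0.001, 0.002], [0.002, 0.004, -1.0]]
force: [0.1, 0.9, -0.7]
opening: 0.0003
grasp_force: 0.0
```

```bash
python3 -m inch '{"fingers":[0,0,0,0,0],"xyz":[[0,0,0.002],[0,0,0.004],[0,0,0.006],[0,0,0.008],[0,0,0.009]],"delta_rot":[[0,0,0],[0,0,0],[0,0,0],[0,0,0],[0,0,0]]}'
python3 -m inch '{"fingers":[0,0,0,0,0],"xyz":[[0,0,0.001],[0,0,0.001],[0,0,0.001],[0,0,0.001],[0,0,0.001]],"delta_rot":[[0,0,0],[0,0,0],[0,0,0],[0,0,0],[0,0,0]]}'
```

```text
time_s: 2.2
ee_pos: [0.5105, 0.3066, 0.0513]
eef_rot: [[-0.0, 1.0, 0.005], [1.0, 0.0, 0.001], [0.001, 0.005, -1.0]]
force: [-0.0, -0.8, 6.5]
opening: 0.0004
grasp_force: 3.0
time_s: 2.62
ee_pos: [0.5104, 0.3066, 0.0501]
eef_rot: [[-0.0, 1.0, 0.005], [1.0, 0.0, 0.001], [0.001, 0.005, -1.0]]
force: [0.5, -2.5, 4.9]
opening: 0.0004
grasp_force: 2.9
```

```bash
python3 -m inch '{"fingers":[0,0,0,0,0],"xyz":[[0,0,0.001],[0,0,0.002],[0,0,0.003],[0,0,0.004],[0,0,0.004]],"delta_rot":[[0,0,0],[0,0,0],[0,0,0],[0,0,0],[0,0,0]]}'
```

```text
time_s: 3.03
ee_pos: [0.5106, 0.3066, 0.0498]
eef_rot: [[-0.001, 1.0, 0.004], [1.0, 0.001, 0.001], [0.001, 0.004, -1.0]]
force: [-6.8, -5.8, 25.5]
opening: 0.0002
grasp_force: 12.9
```

Force climbs to 25 N with no more travel, so the plug is home. Retracting and going over the tray.

```bash
python3 -m inch '{"fingers":[0,0,0,0,0.085],"xyz":[[0,0,-0.035],[0,0,-0.075],[0,0,-0.115],[0,0,-0.155],[-0.03,0,-0.187]],"delta_rot":[[0,0,0],[0,0,0],[0,0,0],[0,0,0],[0,0,0]]}'
python3 -m inch '{"fingers":[0.085,0.085,0.085,0.085,0.085],"xyz":[[-0.04,0,0],[-0.08,0.005,0],[-0.12,0.01,0],[-0.16,0.015,0],[-0.2,0.02,0]],"delta_rot":[[0,0,0],[0,0,0],[0,0,0],[0,0,0],[0,0,0]]}'
python3 -m inch '{"fingers":[0.085,0.085,0.085,0.085,0.085],"xyz":[[-0.04,0,0],[-0.08,0.0,0],[-0.12,0,0],[-0.16,0,0],[-0.2,0,0]],"delta_rot":[[0,0,0],[0,0,0],[0,0,0],[0,0,0],[0,0,0]]}'
python3 -m inch '{"fingers":[0.085,0.085,0.085,0.085,0.085],"xyz":[[-0.04,0,0],[-0.08,0.0,0],[-0.11,0,0],[-0.125,0,0],[-0.125,0,0]],"delta_rot":[[0,0,0],[0,0,0],[0,0,0],[0,0,0],[0,0,0]]}'
python3 - <<'E'
from h import *
import pickle
c=cap("wrist"); pickle.dump(c,open("w2.pkl","wb")); cv2.imwrite("pics/w2.png",c["image"]); print(read_state()["qd"].round(3))
c=cap("side"); P=pts(c); X=P[262:296,166:198].reshape(-1,3); X=X[(X[:,2]>.04)&(X[:,2]<.08)]; print("plug top",np.median(X,0),np.percentile(X[:,2],[50,80,95]))
E
```

```text
time_s: 3.45
ee_pos: [0.51, 0.2817, 0.2344]
eef_rot: [[-0.003, 1.0, 0.008], [1.0, 0.003, 0.007], [0.007, 0.008, -1.0]]
force: [0.8, -0.8, 0.4]
opening: 0.0108
grasp_force: 0.0
time_s: 3.87
ee_pos: [0.5285, 0.076, 0.2303]
eef_rot: [[-0.001, 1.0, 0.003], [1.0, 0.001, 0.0], [0.0, 0.003, -1.0]]
force: [0.8, 0.9, 0.2]
opening: 0.072
grasp_force: 0.0
time_s: 4.28
ee_pos: [0.5283, -0.1245, 0.2301]
eef_rot: [[0.0, 1.0, 0.003], [1.0, -0.0, -0.001], [-0.001, 0.003, -1.0]]
force: [1.1, 0.8, 0.6]
opening: 0.0852
grasp_force: 0.0
time_s: 4.7
ee_pos: [0.5283, -0.2509, 0.2298]
eef_rot: [[0.004, 1.0, 0.002], [1.0, -0.004, -0.002], [-0.002, 0.002, -1.0]]
force: [0.6, -0.6, -0.1]
opening: 0.0849
grasp_force: 0.0
[ 0.045 -0.011  0.029  0.016  0.01   0.007]
plug top [0.50075243 0.31028054 0.04379741] [0.04379741 0.05040826 0.05185492]
```

View pics/w2.png

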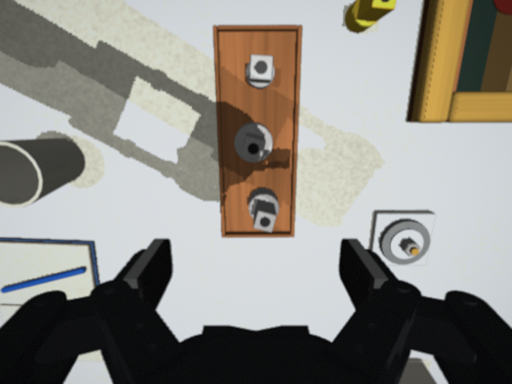

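Plug top now reads about 50 mm, so it is down. The wrist view shows the three sockets at (261,68), (253,142) and (264,212), the middle one with the widest drum. Measuring shank pose and drum diameter.

```bash
python3 - <<'E'
from m import *
c=pickle.load(open("w2.pkl","rb")); P=pts(c)
R,t=ext(c); print("cam",-R.T@t)
for n,p in(("A",(.533,-.142)),("B",(.526,-.219)),("C",(.535,-.297))):
    near=np.hypot(P[...,0]-p[0],P[...,1]-p[1])<.036
    X=P[near&(P[...,2]>.071)&(P[...,2]<.09)]; D=P[near&(P[...,2]>.024)&(P[...,2]<.04)]
    print(n,"top z",np.median(X[:,2]).round(4),len(X),"rect",cv2.minAreaRect((X[:,:2]*1000).astype(np.float32)),"drum",len(D),cv2.minEnclosingCircle((D[:,:2]*1000).astype(np.float32)))
T=P[20:240,210:305].reshape(-1,3); T=T[(T[:,2]>.012)&(T[:,2]<.02)]; print("rim",cv2.minAreaRect((T[:,:2]*1000).astype(np.float32)))
print(read_state()["ee_pos"])
E
```

```text
cam [ 0.52921501 -0.17743401  0.3727371 ]
A top z 0.0776 567 rect ((535.4556884765625, -144.0546112060547), (21.915502548217773, 21.896774291992188), 86.18403625488281) drum 166 ((535.3726806640625, -144.0627899169922), 15.83788776397705)
B top z 0.0776 457 rect ((527.3854370117188, -221.63690185546875), (22.26344871520996, 21.855592727661133), 75.43516540527344) drum 662 ((527.4510498046875, -221.7443389892578), 22.8568172454834)
C top z 0.0776 387 rect ((539.9365234375, -303.07269287109375), (21.96118927001953, 21.9298038482666), 75.26213073730469) drum 354 ((539.9189453125, -303.104736328125), 19.284379959106445)
rim ((532.6751708984375, -222.49087524414062), (100.18159484863281, 259.679443359375), 0.03700924292206764)
[ 0.52806852 -0.24716362  0.22907213]
```

Drum diameters of 32, 45 and 38 mm give A = small at (0.5355, -0.144), B = large, and C = medium at (0.540, -0.303). The task asks for smallest first, so I'm moving above A, turned to its shank yaw of -3.8°.

```bash
python3 -m inch '{"fingers":[0.085,0.085,0.085,0.085,0.085],"xyz":[[0.04,0.002,0.01],[0.08,0.005,0.03],[0.103,0.0075,0.06],[0.103,0.0075,0.09],[0.103,0.0075,0.09]],"delta_rot":[[0,0,0.02],[0,0,0.04],[0,0,0.066],[0,0,0.066],[0,0,0.066]]}'
python3 - <<'E'
from m import *
s=read_state(); print(s["ee_pos"],s["eef_rot"][:,1])
c=pickle.load(open("w1.pkl","rb"))
P=pts(c)
for zl in(.0385,.039,.0395):nut(c,(257,188),zl=zl,zh=.0445)
S=np.hypot(P[...,0]-.531,P[...,1]-.2088)<.02
N=P[S&(P[...,2]>.0385)][:,:2]*1000
h=cv2.convexHull(N.astype(np.float32)).reshape(-1,2)
ds=np.arange(0,60,1); w=[np.mean([np.ptp(h@[np.cos(np.radians(d+k)),np.sin(np.radians(d+k))]) for k in(0,60,120)]) for d in ds]
# phase of 60deg-periodic width
ph=np.angle(np.sum(np.array(w)*np.exp(-2j*np.pi*ds/60))); print("corner dir deg", (-ph/(2*np.pi)*60)%60, np.min(w),np.max(w))
print("yellow etc skip")
E
```

```text
time_s: 5.22
ee_pos: [0.5303, -0.1389, 0.1329]
eef_rot: [[0.061, 0.998, -0.012], [0.998, -0.061, 0.005], [0.004, -0.012, -1.0]]
force: [-1.5, 0.4, -0.4]
opening: 0.085
grasp_force: 0.0
[ 0.53033915 -0.13894207  0.13290648] [ 0.99807784 -0.06077779 -0.01211163]
n 271 med [0.5308 0.2102 0.0406] rect ((531.02587890625, 208.42184448242188), (23.690942764282227, 26.242244720458984), 6.010707378387451)
min/max mean width (mm, normal deg) (np.float64(23.9), np.int64(6)) (np.float64(26.2), np.int64(40))
n 263 med [0.5308 0.21   0.0406] rect ((530.9854736328125, 208.805908203125), (23.690942764282227, 25.46990203857422), 6.010707378387451)
min/max mean width (mm, normal deg) (np.float64(23.9), np.int64(2)) (np.float64(26.0), np.int64(36))
n 242 med [0.5308 0.21   0.0407] rect ((530.84619140625, 208.851806640625), (25.46242332458496, 22.124069213867188), 89.72966766357422)
min/max mean width (mm, normal deg) (np.float64(23.0), np.int64(0)) (np.float64(25.3), np.int64(34))
corner dir deg 47.32673155176668 28.341921012217274 29.59403236686012
yellow etc skip
```

```bash
python3 -m inch '{"fingers":[0.085,0.085,0.085],"xyz":[[0,0,0],[0,0,0],[0,0,0]],"delta_rot":[[0,0,0],[0,0,0],[0,0,0]]}'
```

```text
time_s: 5.47
ee_pos: [0.5375, -0.1452, 0.1412]
eef_rot: [[0.066, 0.998, 0.004], [0.998, -0.066, -0.002], [-0.001, 0.005, -1.0]]
force: [-0.7, -0.3, 1.1]
opening: 0.085
grasp_force: 0.0
```

```bash
python3 -m inch '{"fingers":[0.085,0.085,0.085,0.085,0.085],"xyz":[[0,0,0.03],[0,0,0.055],[0,0,0.075],[0,0,0.09],[0,0,0.097]],"delta_rot":[[0,0,0],[0,0,0],[0,0,0],[0,0,0],[0,0,0]]}'
python3 -m inch '{"fingers":[0.085,0.085,0.085,0.05,0.03],"xyz":[[0,0,0],[0,0,0],[0,0,0],[0,0,0],[0,0,0]],"delta_rot":[[0,0,0],[0,0,0],[0,0,0],[0,0,0],[0,0,0]]}'
python3 -m inch '{"fingers":[0.01,0.01,0.01,0.01,0.01],"xyz":[[0,0,0],[0,0,0],[0,0,0],[0,0,0],[0,0,0]],"delta_rot":[[0,0,0],[0,0,0],[0,0,0],[0,0,0],[0,0,0]]}'
```

```text
time_s: 5.88
ee_pos: [0.5356, -0.1453, 0.0414]
eef_rot: [[0.067, 0.998, 0.0], [0.998, -0.067, 0.0], [0.0, 0.0, -1.0]]
force: [0.4, -1.2, 0.3]
opening: 0.0851
grasp_force: 0.0
time_s: 6.3
ee_pos: [0.5366, -0.1449, 0.043]
eef_rot: [[0.066, 0.998, 0.002], [0.998, -0.066, -0.001], [-0.001, 0.002, -1.0]]
force: [-0.1, 0.4, 0.1]
opening: 0.0635
grasp_force: 0.0
time_s: 6.72
ee_pos: [0.5357, -0.1445, 0.0419]
eef_rot: [[0.066, 0.998, 0.0], [0.998, -0.066, -0.0], [-0.0, 0.0, -1.0]]
force: [-0.7, 0.7, 0.8]
opening: 0.0214
grasp_force: 59.3
```

Small socket gripped (21.4 mm opening, 59 N). Lifting it towards the jig, and looking at the nut again just short of it.

```bash
python3 -m inch '{"fingers":[0.01,0.01,0.01,0.01,0.01],"xyz":[[0,0,-0.03],[0,0,-0.07],[0,0,-0.11],[0.03,-0.002,-0.12],[0.065,-0.005,-0.12]],"delta_rot":[[0,0,0],[0,0,0],[0,0,0],[0,0,0],[0,0,0]]}'
python3 -m inch '{"fingers":[0.01,0.01,0.01,0.01,0.01],"xyz":[[0.04,-0.003,0],[0.08,-0.006,0],[0.12,-0.01,0],[0.16,-0.013,0],[0.195,-0.016,0]],"delta_rot":[[0,0,0],[0,0,0],[0,0,0],[0,0,0],[0,0,0]]}'
python3 -m inch '{"fingers":[0.01,0.01,0.01,0.01,0.01],"xyz":[[0,0,0],[0,0,0],[0,0,0],[0,0,0],[0,0,0]],"delta_rot":[[0,0,0],[0,0,0],[0,0,0],[0,0,0],[0,0,0]]}'
python3 - <<'E'
from m import *
c=cap("wrist"); pickle.dump(c,open("w3.pkl","wb")); P=pts(c)
d=np.hypot(P[...,0]-.531,P[...,1]-.2088); m=(d<.022)&(P[...,2]>.03)
v,u=np.nonzero(m); print(u.mean(),v.mean()); u0,v0=int(u.mean()),int(v.mean())
for zl in(.0375,.0385,.039): nut(c,(u0,v0),r=45,zl=zl,zh=.043)
D=P[(d<.04)&(P[...,2]>.018)&(P[...,2]<.023)]; print("disc",cv2.minEnclosingCircle((D[:,:2]*1000).astype(np.float32)))
a=max(v0-50,0); cv2.imwrite("pics/w3c.png",cv2.resize(c["image"][a:a+100,u0-50:u0+50],(600,600),interpolation=cv2.INTER_CUBIC)); print(a,u0-50)
E
```

```text
time_s: 7.13
ee_pos: [0.539, -0.0814, 0.1668]
eef_rot: [[0.07, 0.998, 0.011], [0.998, -0.07, -0.003], [-0.002, 0.011, -1.0]]
force: [0.9, 0.4, -1.8]
opening: 0.0214
grasp_force: 59.2
time_s: 7.55
ee_pos: [0.5308, 0.1186, 0.1613]
eef_rot: [[0.066, 0.998, -0.001], [0.998, -0.066, 0.0], [0.0, -0.001, -1.0]]
force: [0.2, -0.0, -0.4]
opening: 0.0208
grasp_force: 59.2
time_s: 7.97
ee_pos: [0.5316, 0.1149, 0.1614]
eef_rot: [[0.068, 0.998, -0.001], [0.998, -0.068, -0.0], [-0.0, -0.001, -1.0]]
force: [-0.7, 0.2, -1.2]
opening: 0.0215
grasp_force: 59.2
253.20996677740862 142.12225913621262
n 2 med [0.5318 0.1951 0.0391] rect ((531.8319091796875, 195.06549072265625), (0.9054692387580872, 0.0), 174.6673583984375)
min/max mean width (mm, normal deg) (np.float64(0.5), np.int64(20)) (np.float64(0.6), np.int64(58))
n 2 med [0.5318 0.1951 0.0391] rect ((531.8319091796875, 195.06549072265625), (0.9054692387580872, 0.0), 174.6673583984375)
min/max mean width (mm, normal deg) (np.float64(0.5), np.int64(20)) (np.float64(0.6), np.int64(58))
n 1 med [0.5323 0.195  0.0395] rect ((532.28271484375, 195.02342224121094), (0.0, 0.0), 0.0)
min/max mean width (mm, normal deg) (np.float64(0.0), np.int64(0)) (np.float64(0.0), np.int64(58))
disc ((530.8574829101562, 208.9827117919922), 33.25888442993164)
92 203
```

View pics/w3c.png

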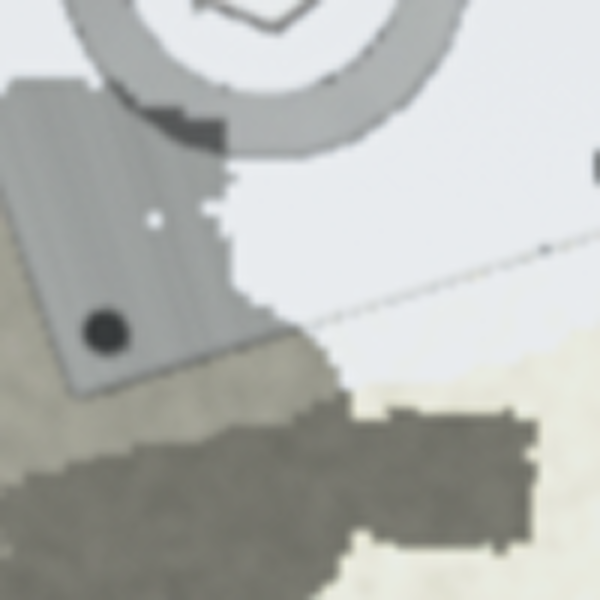

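The crop was centred wrong (pixels without a range reading got in). The nut's lower corner is near image pixel (250,97). Redoing it from the saved frame.

```bash
python3 - <<'E'
from m import *
c=pickle.load(open("w3.pkl","rb")); P=pts(c); ok=c["range_z"]>0
d=np.hypot(P[...,0]-.531,P[...,1]-.2088); m=ok&(d<.022)&(P[...,2]>.03)&(P[...,2]<.07)
v,u=np.nonzero(m); u0,v0=int(u.mean()),int(v.mean()); print(u0,v0)
for zl in(.0375,.0385,.039):
  X=P[m&(P[...,2]>zl)&(P[...,2]<.043)][:,:2]*1000; h=cv2.convexHull(X.astype(np.float32)).reshape(-1,2)
  ds=np.arange(0,60,1.); w=np.array([np.mean([np.ptp(h@[np.cos(np.radians(q+k)),np.sin(np.radians(q+k))]) for k in(0,60,120)]) for q in ds])
  print(zl,len(X),"min",ds[w.argmin()],w.min(),"max",ds[w.argmax()],w.max(),"phase corner",(-np.angle(np.sum(w*np.exp(-2j*np.pi*ds/60)))/(2*np.pi)*60)%60,"ctr",(h.max(0)+h.min(0))/2)
im=c["image"][max(v0-50,0):v0+50,u0-50:u0+50]
cv2.imwrite("pics/w3d.png",cv2.resize(im,None,fx=6,fy=6,interpolation=cv2.INTER_CUBIC)); print(im.shape)
E
```

```text
246 80
0.0375 592 min 5.0 23.948877881470427 max 36.0 26.87016964400121 phase corner 35.284082178713405 ctr [531.02515 208.1987 ]
0.0385 586 min 5.0 23.9165746430361 max 36.0 26.449133224112103 phase corner 35.759056815477685 ctr [531.02515 208.1987 ]
0.039 563 min 6.0 23.865861860896796 max 36.0 26.37795372829702 phase corner 36.10633560327663 ctr [531.02515 208.1987 ]
(100, 100, 3)
```

View pics/w3d.png

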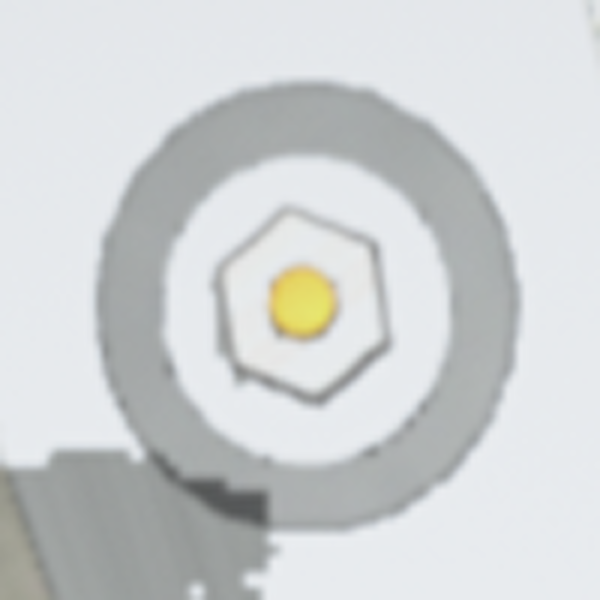

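Crop: the nut on the mount is a clear hexagon around the yellow stud. It measures 23.9 mm across flats, corner direction 36° (mod 60), centre (0.531, 0.2086). Moving over it with a 20° turn to align the corners.

```bash
python3 -m inch '{"fingers":[0.01,0.01,0.01,0.01,0.01],"xyz":[[0.03,-0.002,0],[0.065,-0.005,0.0],[0.093,-0.007,0.02],[0.093,-0.007,0.05],[0.093,-0.007,0.072]],"delta_rot":[[0,0,0.09],[0,0,0.18],[0,0,0.27],[0,0,0.353],[0,0,0.353]]}'
python3 -m inch '{"fingers":[0.01,0.01,0.01,0.01,0.01],"xyz":[[0,0,0],[0,0,0],[0,0,0.003],[0,0,0.006],[0,0,0.009]],"delta_rot":[[0,0,0],[0,0,0],[0,0,0],[0,0,0],[0,0,0]]}'
python3 -m inch '{"fingers":[0.01,0.01,0.01,0.01,0.01],"xyz":[[0,0,0.002],[0,0,0.004],[0,0,0.006],[0,0,0.006],[0,0,0.006]],"delta_rot":[[0,0,0],[0,0,0],[0,0,0],[0,0,0],[0,0,0]]}'
```

```text
time_s: 8.43
ee_pos: [0.5312, 0.2102, 0.0889]
eef_rot: [[0.409, 0.913, 0.001], [0.913, -0.409, 0.0], [0.001, 0.001, -1.0]]
force: [-0.6, -0.1, -1.8]
opening: 0.0213
grasp_force: 59.2
time_s: 8.85
ee_pos: [0.5326, 0.2095, 0.0824]
eef_rot: [[0.408, 0.913, 0.004], [0.913, -0.408, 0.001], [0.002, 0.003, -1.0]]
force: [-0.7, 0.5, -0.3]
opening: 0.0213
grasp_force: 59.1
time_s: 9.27
ee_pos: [0.5315, 0.2096, 0.0766]
eef_rot: [[0.407, 0.914, 0.001], [0.914, -0.407, -0.0], [0.0, 0.001, -1.0]]
force: [-2.2, -0.5, 7.5]
opening: 0.0214
grasp_force: 60.4
```

The rim stops on top of the nut (TCP 0.0766 at 7.5 N), so the small socket does not go on. After a slight extra push to confirm, I'll return it to its place.

```bash
python3 -m inch '{"fingers":[0.01,0.01,0.01],"xyz":[[0,0,0.002],[0,0,0.002],[0,0,0.002]],"delta_rot":[[0,0,0],[0,0,0],[0,0,0]]}'
python3 -m inch '{"fingers":[0.01,0.01,0.01,0.01,0.01],"xyz":[[0,0,-0.03],[0,0,-0.065],[0,0,-0.09],[0,0,-0.09],[0,0,-0.09]],"delta_rot":[[0,0,0],[0,0,-0.09],[0,0,-0.18],[0,0,-0.27],[0,0,-0.353]]}'
python3 -m inch '{"fingers":[0.01,0.01,0.01,0.01,0.01],"xyz":[[-0.03,0.002,0],[-0.07,0.0055,0],[-0.11,0.0085,0],[-0.15,0.012,0],[-0.19,0.015,0]],"delta_rot":[[0,0,0],[0,0,0],[0,0,0],[0,0,0],[0,0,0]]}'
python3 -m inch '{"fingers":[0.01,0.01,0.01,0.01,0.01],"xyz":[[-0.04,0.003,0],[-0.08,0.006,0],[-0.12,0.0095,0],[-0.15,0.012,0],[-0.163,0.013,0]],"delta_rot":[[0,0,0],[0,0,0],[0,0,0],[0,0,0],[0,0,0]]}'
python3 -m inch '{"fingers":[0.01,0.01,0.01,0.01,0.01],"xyz":[[0,0,0],[0,0,0],[0,0,0],[0,0,0],[0,0,0]],"delta_rot":[[0,0,0],[0,0,0],[0,0,0],[0,0,0],[0,0,0]]}'
```

```text
time_s: 9.52
ee_pos: [0.5317, 0.2097, 0.0763]
eef_rot: [[0.407, 0.914, 0.001], [0.914, -0.407, -0.0], [0.0, 0.001, -1.0]]
force: [-5.2, -2.0, 16.1]
opening: 0.0215
grasp_force: 61.6
time_s: 9.93
ee_pos: [0.533, 0.2103, 0.1659]
eef_rot: [[0.061, 0.998, 0.006], [0.998, -0.061, 0.002], [0.002, 0.006, -1.0]]
force: [-0.7, 0.4, -1.1]
opening: 0.0216
grasp_force: 59.2
time_s: 10.35
ee_pos: [0.5331, 0.0175, 0.1629]
eef_rot: [[0.065, 0.998, 0.001], [0.998, -0.065, -0.0], [-0.0, 0.001, -1.0]]
force: [0.8, -0.1, -1.7]
opening: 0.0213
grasp_force: 59.2
time_s: 10.77
ee_pos: [0.5357, -0.1487, 0.1631]
eef_rot: [[0.069, 0.998, 0.001], [0.998, -0.069, -0.002], [-0.002, 0.002, -1.0]]
force: [0.2, 0.7, -1.6]
opening: 0.0214
grasp_force: 59.2
time_s: 11.18
ee_pos: [0.5355, -0.1429, 0.1626]
eef_rot: [[0.064, 0.998, -0.0], [0.998, -0.064, 0.0], [0.0, -0.0, -1.0]]
force: [-0.2, -0.1, -1.1]
opening: 0.0212
grasp_force: 59.2
```

16 N with no progress confirms that it does not fit. Lowering it into the tray and releasing.

```bash
python3 -m inch '{"fingers":[0.01,0.01,0.01,0.01,0.01],"xyz":[[0,0,0.04],[0,0,0.075],[0,0,0.1],[0,0,0.112],[0,0,0.117]],"delta_rot":[[0,0,0],[0,0,0],[0,0,0],[0,0,0],[0,0,0]]}'
python3 -m inch '{"fingers":[0.01,0.01,0.01,0.01],"xyz":[[0,0,0],[0,0,0.002],[0,0,0.003],[0,0,0.003]],"delta_rot":[[0,0,0],[0,0,0],[0,0,0],[0,0,0]]}'
```

```text
time_s: 11.6
ee_pos: [0.5336, -0.1429, 0.0432]
eef_rot: [[0.065, 0.998, -0.005], [0.998, -0.065, 0.002], [0.001, -0.005, -1.0]]
force: [-0.5, 0.1, -1.1]
opening: 0.0215
grasp_force: 59.3
time_s: 11.93
ee_pos: [0.537, -0.145, 0.0443]
eef_rot: [[0.066, 0.998, 0.003], [0.998, -0.066, -0.001], [-0.001, 0.003, -1.0]]
force: [-0.5, -0.9, -1.4]
opening: 0.0214
grasp_force: 59.3
```

```bash
python3 -m inch '{"fingers":[0.01,0.01,0.01,0.01],"xyz":[[0,0,0.001],[0,0,0.002],[0,0,0.002],[0,0,0.002]],"delta_rot":[[0,0,0],[0,0,0],[0,0,0],[0,0,0]]}'
python3 -m inch '{"fingers":[0.01,0.01,0.01],"xyz":[[0,0,0.001],[0,0,0.001],[0,0,0.001]],"delta_rot":[[0,0,0],[0,0,0],[0,0,0]]}'
```

```text
time_s: 12.27
ee_pos: [0.5365, -0.1449, 0.0418]
eef_rot: [[0.066, 0.998, 0.002], [0.998, -0.066, -0.001], [-0.001, 0.002, -1.0]]
force: [-0.9, -0.1, 4.9]
opening: 0.021
grasp_force: 60.0
time_s: 12.52
ee_pos: [0.5365, -0.145, 0.0417]
eef_rot: [[0.066, 0.998, 0.001], [0.998, -0.066, -0.001], [-0.0, 0.001, -1.0]]
force: [-2.0, 0.5, 10.9]
opening: 0.0213
grasp_force: 61.2
```

Standing on the floor. Releasing, retracting, and pausing before the medium socket for a settled wrist look.

```bash
python3 -m inch '{"fingers":[0.04,0.085,0.085,0.085,0.085],"xyz":[[0,0,0],[0,0,0],[0,0,0],[0,0,-0.03],[0,0,-0.065]],"delta_rot":[[0,0,0],[0,0,0],[0,0,0],[0,0,0],[0,0,0]]}'
python3 -m inch '{"fingers":[0.085,0.085,0.085,0.085,0.085],"xyz":[[0,0,-0.04],[-0.035,0.005,-0.08],[-0.07,0.01,-0.1],[-0.1,0.014,-0.11],[-0.11,0.014,-0.11]],"delta_rot":[[0,0,0],[0,0,0.05],[0,0,0.1],[0,0,0.19],[0,0,0.19]]}'
python3 -m inch '{"fingers":[0.085,0.085,0.085,0.085,0.085],"xyz":[[0,0,0],[0,0,0],[0,0,0],[0,0,0],[0,0,0]],"delta_rot":[[0,0,0],[0,0,0],[0,0,0],[0,0,0],[0,0,0]]}'
python3 - <<'E'
from m import *
c=cap("wrist"); pickle.dump(c,open("w4.pkl","wb")); P=pts(c); ok=c["range_z"]>0
for n,p in(("A",(.5355,-.144)),("B",(.5274,-.2217)),("C",(.54,-.303))):
    near=ok&(np.hypot(P[...,0]-p[0],P[...,1]-p[1])<.036)
    X=P[near&(P[...,2]>.071)&(P[...,2]<.09)]; D=P[near&(P[...,2]>.024)&(P[...,2]<.04)]
    print(n,len(X),np.median(X[:,2]).round(4),cv2.minAreaRect((X[:,:2]*1000).astype(np.float32)),"drum",cv2.minEnclosingCircle((D[:,:2]*1000).astype(np.float32)) if len(D) else 0)
s=read_state(); print(s["ee_pos"],s["eef_rot"].round(4).tolist(),s["qd"].round(3))
E
```

```text
time_s: 12.93
ee_pos: [0.5318, -0.1433, 0.1014]
eef_rot: [[0.066, 0.998, -0.009], [0.998, -0.066, 0.003], [0.003, -0.009, -1.0]]
force: [1.1, -0.6, -0.7]
opening: 0.0801
grasp_force: 0.0
time_s: 13.35
ee_pos: [0.5454, -0.2615, 0.22]
eef_rot: [[0.258, 0.966, 0.009], [0.966, -0.258, -0.008], [-0.005, 0.011, -1.0]]
force: [-0.3, -0.2, 0.9]
opening: 0.085
grasp_force: 0.0
time_s: 13.77
ee_pos: [0.5416, -0.2534, 0.2133]
eef_rot: [[0.251, 0.968, -0.002], [0.968, -0.251, 0.002], [0.001, -0.003, -1.0]]
force: [1.3, 0.2, 0.4]
opening: 0.0853
grasp_force: 0.0
A 644 0.0776 ((537.710205078125, -144.62110900878906), (22.127534866333008, 22.017053604125977), 86.24871063232422) drum ((538.1732788085938, -145.5369415283203), 15.508427619934082)
B 501 0.0777 ((527.5498046875, -220.98826599121094), (21.31890296936035, 22.0253849029541), 74.77560424804688) drum ((527.440185546875, -221.63246154785156), 22.795654296875)
C 433 0.0775 ((539.8467407226562, -302.9499816894531), (21.851613998413086, 21.40665054321289), 75.46776580810547) drum ((540.0709838867188, -303.0101623535156), 19.17064094543457)
[ 0.5418076  -0.25369852  0.21360482] [[0.2516, 0.9678, -0.0018], [0.9678, -0.2516, 0.0012], [0.0007, -0.002, -1.0]] [-0.004 -0.004 -0.011 -0.004 -0.003 -0.001]
```

The small socket stands upright (top 77.6 mm, same as the others). Medium is at (0.540, -0.303), yaw -14.6°. Grasping it.

```bash
python3 -m inch '{"fingers":[0.085,0.085,0.085,0.085,0.085],"xyz":[[-0.03,0.006,0.01],[-0.048,0.0105,0.03],[-0.048,0.0105,0.06],[-0.048,0.0105,0.09],[-0.048,0.0105,0.11]],"delta_rot":[[0,0,0],[0,0,0],[0,0,0],[0,0,0],[0,0,0]]}'
python3 -m inch '{"fingers":[0.085,0.085,0.085,0.085,0.085],"xyz":[[0,0,0],[0,0,0.02],[0,0,0.04],[0,0,0.055],[0,0,0.061]],"delta_rot":[[0,0,0],[0,0,0],[0,0,0],[0,0,0],[0,0,0]]}'
python3 -m inch '{"fingers":[0.085,0.085,0.085,0.05,0.03],"xyz":[[0,0,0],[0,0,0],[0,0,0],[0,0,0],[0,0,0]],"delta_rot":[[0,0,0],[0,0,0],[0,0,0],[0,0,0],[0,0,0]]}'
python3 -m inch '{"fingers":[0.01,0.01,0.01,0.01,0.01],"xyz":[[0,0,0],[0,0,0],[0,0,0],[0,0,0],[0,0,0]],"delta_rot":[[0,0,0],[0,0,0],[0,0,0],[0,0,0],[0,0,0]]}'
```

```text
time_s: 14.23
ee_pos: [0.5388, -0.303, 0.1016]
eef_rot: [[0.253, 0.967, -0.003], [0.967, -0.253, 0.002], [0.001, -0.004, -1.0]]
force: [0.0, 0.5, -0.2]
opening: 0.0852
grasp_force: 0.0
time_s: 14.65
ee_pos: [0.5396, -0.3032, 0.0425]
eef_rot: [[0.252, 0.968, -0.002], [0.968, -0.252, 0.001], [0.001, -0.002, -1.0]]
force: [-0.7, 1.0, 0.6]
opening: 0.0849
grasp_force: 0.0
time_s: 15.07
ee_pos: [0.5412, -0.3049, 0.0451]
eef_rot: [[0.253, 0.967, 0.002], [0.967, -0.253, -0.001], [-0.001, 0.002, -1.0]]
force: [-0.2, 0.1, 0.1]
opening: 0.0632
grasp_force: 0.0
time_s: 15.48
ee_pos: [0.5403, -0.3044, 0.0439]
eef_rot: [[0.253, 0.967, 0.0], [0.967, -0.253, -0.0], [-0.0, 0.0, -1.0]]
force: [-0.4, 0.0, 1.3]
opening: 0.0213
grasp_force: 59.7
```

Medium gripped. Carrying it to the nut.

```bash
python3 -m inch '{"fingers":[0.01,0.01,0.01,0.01,0.01],"xyz":[[0,0,-0.03],[0,0,-0.065],[0,0,-0.1],[0,0,-0.12],[0.03,-0.0085,-0.12]],"delta_rot":[[0,0,0],[0,0,0],[0,0,0],[0,0,0],[0,0,0]]}'
python3 -m inch '{"fingers":[0.01,0.01,0.01,0.01,0.01],"xyz":[[0.038,-0.0105,0],[0.076,-0.0215,0],[0.114,-0.032,0],[0.152,-0.043,0],[0.19,-0.0535,0]],"delta_rot":[[0,0,0],[0,0,0],[0,0,0],[0,0,0],[0,0,0]]}'
python3 -m inch '{"fingers":[0.01,0.01,0.01,0.01,0.01],"xyz":[[0.038,-0.0105,0],[0.076,-0.0215,0],[0.114,-0.032,0],[0.152,-0.043,0],[0.19,-0.0535,0]],"delta_rot":[[0,0,0],[0,0,0],[0,0,0],[0,0,0],[0,0,0]]}'
python3 -m inch '{"fingers":[0.01,0.01,0.01,0.01,0.01],"xyz":[[0.038,-0.0105,0],[0.07,-0.0195,0],[0.082,-0.0235,0.02],[0.082,-0.0235,0.04],[0.082,-0.0235,0.06]],"delta_rot":[[0,0,0.05],[0,0,0.1],[0,0,0.164],[0,0,0.164],[0,0,0.164]]}'
python3 -m inch '{"fingers":[0.01,0.01,0.01,0.01,0.01],"xyz":[[0,0,0],[0,0,0],[0,0,0],[0,0,0],[0,0,0]],"delta_rot":[[0,0,0],[0,0,0],[0,0,0],[0,0,0],[0,0,0]]}'
python3 - <<'E'
from h import *
s=read_state();R=s["eef_rot"]; print(s["ee_pos"],np.degrees(np.arctan2(R[1,1],R[0,1])), (R.T@(np.array([.5305,.2074,.089])-s["ee_pos"])).round(4))
E
```

```text
time_s: 15.9
ee_pos: [0.5442, -0.2801, 0.1706]
eef_rot: [[0.257, 0.966, 0.013], [0.966, -0.257, -0.011], [-0.007, 0.015, -1.0]]
force: [1.2, -0.4, -0.5]
opening: 0.021
grasp_force: 59.5
time_s: 16.32
ee_pos: [0.5349, -0.074, 0.1631]
eef_rot: [[0.254, 0.967, -0.001], [0.967, -0.254, 0.0], [0.0, -0.001, -1.0]]
force: [1.3, -0.8, -2.6]
opening: 0.0211
grasp_force: 59.4
time_s: 16.73
ee_pos: [0.5312, 0.1234, 0.1631]
eef_rot: [[0.253, 0.967, -0.001], [0.967, -0.253, -0.0], [-0.0, -0.001, -1.0]]
force: [1.2, 0.3, -1.8]
opening: 0.0208
grasp_force: 59.4
time_s: 17.15
ee_pos: [0.5299, 0.2085, 0.1029]
eef_rot: [[0.405, 0.914, 0.0], [0.914, -0.405, 0.0], [0.0, 0.0, -1.0]]
force: [0.0, -0.8, -2.4]
opening: 0.0209
grasp_force: 59.4
time_s: 17.57
ee_pos: [0.5317, 0.2069, 0.1053]
eef_rot: [[0.408, 0.913, 0.003], [0.913, -0.408, 0.001], [0.002, 0.002, -1.0]]
force: [0.1, -0.3, -2.0]
opening: 0.0209
grasp_force: 59.4
[0.53170694 0.20689986 0.10530484] -24.101943024765188 [-0.0001 -0.0013  0.0163]
```

```bash
python3 -m inch '{"fingers":[0.01,0.01,0.01,0.01,0.01],"xyz":[[0,-0.001,0.01],[0,-0.001,0.018],[0,-0.001,0.022],[0,-0.001,0.022],[0,-0.001,0.022]],"delta_rot":[[0,0,0],[0,0,0],[0,0,0],[0,0,0],[0,0,0]]}'
python3 -m inch '{"fingers":[0.01,0.01,0.01,0.01,0.01],"xyz":[[0,0,0.003],[0,0,0.005],[0,0,0.007],[0,0,0.009],[0,0,0.01]],"delta_rot":[[0,0,0],[0,0,0],[0,0,0],[0,0,0],[0,0,0]]}'
```

```text
time_s: 17.98
ee_pos: [0.5287, 0.207, 0.0808]
eef_rot: [[0.408, 0.913, -0.002], [0.913, -0.408, -0.001], [-0.001, -0.001, -1.0]]
force: [-0.4, 0.3, -1.2]
opening: 0.0213
grasp_force: 59.4
time_s: 18.4
ee_pos: [0.5293, 0.2072, 0.0714]
eef_rot: [[0.408, 0.913, -0.0], [0.913, -0.408, -0.0], [-0.0, -0.0, -1.0]]
force: [0.9, 0.0, -1.2]
opening: 0.021
grasp_force: 59.4
```

The medium socket slides over the nut without force. Pushing it down to the washer.

```bash
python3 -m inch '{"fingers":[0.01,0.01,0.01,0.01,0.01],"xyz":[[0,0,0.003],[0,0,0.005],[0,0,0.007],[0,0,0.008],[0,0,0.009]],"delta_rot":[[0,0,0],[0,0,0],[0,0,0],[0,0,0],[0,0,0]]}'
python3 -m inch '{"fingers":[0.01,0.01,0.01,0.01],"xyz":[[0,0,0.001],[0,0,0.001],[0,0,0.001],[0,0,0.001]],"delta_rot":[[0,0,0],[0,0,0],[0,0,0],[0,0,0]]}'
```

```text
time_s: 18.82
ee_pos: [0.5293, 0.2073, 0.0628]
eef_rot: [[0.408, 0.913, -0.001], [0.913, -0.408, -0.0], [-0.0, -0.001, -1.0]]
force: [-2.4, -0.4, 5.6]
opening: 0.0212
grasp_force: 60.3
time_s: 19.15
ee_pos: [0.5293, 0.2072, 0.0628]
eef_rot: [[0.408, 0.913, -0.001], [0.913, -0.408, -0.0], [-0.001, -0.001, -1.0]]
force: [-3.4, -0.7, 5.0]
opening: 0.0211
grasp_force: 60.5
```

Seated at TCP 0.0628 against a predicted 0.0629, with 5 N push and 60 N grip. One final check of the plug and tray while holding.

```bash
python3 -m inch '{"fingers":[0.01,0.01,0.01,0.01],"xyz":[[0,0,0],[0,0,0],[0,0,0],[0,0,0]],"delta_rot":[[0,0,0],[0,0,0],[0,0,0],[0,0,0]]}'
python3 - <<'E'
from h import *
for n in("scene","side"):
    c=cap(n); P=pts(c); ok=c["range_z"]>0
    for k,p,z in(("small",(.537,-.145),.06),("large",(.5275,-.2215),.06),("plug",(.507,.3075),.045),("jar",(.535,-.008),.07),("bowl",(.381,-.004),.006)):
        X=P[ok&(np.hypot(P[...,0]-p[0],P[...,1]-p[1])<.025)&(P[...,2]>z)&(P[...,2]<.1)]; print(n,k,len(X),X.mean(0).round(3) if len(X) else "",np.percentile(X[:,2],90).round(4) if len(X) else "")
s=read_state(); print(s["time_s"],s["grasp_force"],s["ee_pos"],s["force"])
E
```

```text
time_s: 19.48
ee_pos: [0.5293, 0.2073, 0.0628]
eef_rot: [[0.408, 0.913, -0.001], [0.913, -0.408, -0.0], [-0.0, -0.001, -1.0]]
force: [-2.6, -1.3, 4.6]
opening: 0.0212
grasp_force: 60.5
scene small 65 [ 0.54  -0.144  0.073] 0.0788
scene large 61 [ 0.529 -0.22   0.073] 0.0794
scene plug 46 [0.509 0.306 0.048] 0.0499
scene jar 108 [ 0.531 -0.01   0.075] 0.0773
scene bowl 125 [ 0.371 -0.007  0.017] 0.0292
side small 107 [ 0.534 -0.141  0.073] 0.079
side large 101 [ 0.524 -0.217  0.072] 0.0791
side plug 137 [0.504 0.308 0.05 ] 0.0521
side jar 160 [ 0.529 -0.008  0.076] 0.0775
side bowl 184 [ 0.384 -0.016  0.015] 0.0249
19.5833 60.462021231651306 [0.5293015  0.2072727  0.06280571] [-2.88606704 -1.6656228   5.42249696]
```

```bash
python3 -c "
from bench import *
print(sign_off())"
```

```text
the job is handed in; nothing more can be done
None
```

I pressed the plug fully down, tried the small socket (it did not go on) and stood it back in the tray, then seated the medium socket fully on the 24 mm nut, still gripped; the job is handed in, but `sign_off()` gave no verdict.

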